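# Mount a counterbore cutter in the bench collet

### The job

Take the counterbore cutter (the tool with the plain cylindrical head) out of the wooden tool block, set its shank into the collet of the bench fixture and let it go fully home on the stop, without forcing it. Then turn the nut clockwise by the knob on its handle until the collet grips the shank firmly, stopping by feel before the collet is crushed, and let go. Leave the other tools and parts where they are.

Things in the scene. Friction and masses are not known exactly. Their poses are not given: they have to be found in the camera images.
- cutter_head (a point): centre of the head of the counterbore cutter, the loose steel tool (about 250 g) to be mounted; it stands upright in one of the block's three holes. It is the one with a plain cylindrical fluted head, 26 mm diameter and 35 mm tall. This point is 87.5 mm above the foot of the shank, 17.5 mm below the top; z runs up the tool
- cutter: the same cutter, 105 mm tall overall; its round shank is 16 mm diameter and 70 mm long. This origin is the centre of the foot of the shank (chamfered 2.5 mm by 4 mm); z runs up along the tool towards the head
- block: fixed wooden tool block, 215 mm (its x) by 58 mm (its y) by 50 mm tall; origin at the centre of its underside. Three holes, 18 mm wide and 42 mm deep, in a row along its x at -70, 0 and +70 mm hold the cutter, the countersink and the ball burr in any order; each must be lifted 42 mm to come free
- fixture: fixed upright collet fixture: a green base 110 mm square and 12 mm thick, a 50 mm square column, and on top a knurled steel nut (72 mm diameter, 64 to 88 mm above the bench) round the collet. Origin at the centre of its underside, on the bore's vertical axis
- mouth (a point): centre of the collet's mouth, on the bore's vertical axis, 90 mm above the bench; the axis points up. The open jaws leave an opening 18 to 27 mm wide and 26 mm deep; below them the bore is a 17 mm round hole with a small chamfer, from 62 mm above the bench down to the stop at 35 mm
- stop: hard stop at the bottom of the bore; origin on the bore's axis 5 mm below its upper face, which is 35 mm above the bench. When the shank's foot rests on it the cutter's head centre is 122.5 mm above the bench. It breaks when the cutter is pressed on it with more than 60 N
- knob (a point): middle of the black upright knob (16 mm diameter, 45 mm tall, from 80.5 to 125.5 mm above the bench) at the end of the nut's radial handle (a bar 14 mm wide, its top 80.5 mm above the bench). The knob circles the bore's axis at a radius of 110 mm; this point is 103 mm above the bench. Moving it clockwise as seen from above tightens the nut
- nut: the knurled nut with its handle; origin on the bore's axis 64 mm up, x points along the handle to the knob. From start to bite it turns 0.25 to 1.1 rad, which cannot be seen beforehand. Running free takes 5 to 9 N at the knob along its circle; after the bite the push rises by about 6 N per 0.1 rad. 16 to 20 N is firmly gripped; over 22 N may crush it. It springs back a little when let go, then stays
- jaw0: collet jaw 1 of 3, inside the nut, dark steel, 26 mm tall; origin within 6 mm of the bore's axis, 64 mm above the bench; it slides inwards 5 mm for each rad the nut is turned, until it meets the shank
- jaw1: collet jaw 2 of 3, inside the nut, dark steel, 26 mm tall; origin within 6 mm of the bore's axis, 64 mm above the bench; it slides inwards 5 mm for each rad the nut is turned, until it meets the shank
- jaw2: collet jaw 3 of 3, inside the nut, dark steel, 26 mm tall; origin within 6 mm of the bore's axis, 64 mm above the bench; it slides inwards 5 mm for each rad the nut is turned, until it meets the shank
- countersink: loose bystander in the tool block: 16 mm shank like the cutter's, but a double-cone head 32 mm at its widest, 36 mm tall; origin at the foot of its shank
- ballburr: loose bystander in the tool block: 16 mm shank with a 27 mm ball for a head, total height 94 mm; origin at the foot of its shank
- gear: loose bystander: dark gear lying flat on the bench, 78 mm across, 22 mm high; origin at the centre of its underside
- bearing: loose bystander: steel bearing ring lying flat, 52 mm across, 15 mm high; origin at the centre of its underside
- pinion: loose bystander: small dark gear lying flat, 50 mm across, 28 mm high; origin at the centre of its underside
- spanner: loose bystander: open-ended spanner lying on the bench near its far edge
- shaft: loose bystander: stepped steel shaft 140 mm long, 28 mm thick, lying near the far edge; origin under its middle

How it is judged:
On the way, in this order (a step that is already met when the one before it is completed fails the run):
1. the cutter's shank is fully home in the open collet (z of cutter in the frame of fixture between 0.03 and 0.038 m and horizontal distance between cutter and fixture below 0.003 m and angle between the z axis of cutter and the z axis of fixture, either way round below 0.07 rad), for 0.2 s.
2. the nut is tightened until all three jaws grip the shank (all of step 1 and contact force between each of jaw0, jaw1, jaw2 and cutter above 45 N), for 0.1 s.
At the end, for the whole second after the job is handed in: the cutter stands in the collet with its foot within 3 mm of the stop, within 3 mm of the bore's axis and 0.07 rad of upright, each of the three jaws presses on the shank with more than 45 N, and the cutter is at rest (all of step 2 and linear speed of cutter below 0.01 m/s); the robot touches nothing.
It fails at once if the collet is crushed: a jaw presses on the shank with more than 135 N (contact force between any of jaw0, jaw1, jaw2 and cutter above 135 N).
It fails at once if the cutter is pressed on the stop with more than 60 N (contact force between cutter and stop above 60 N).
It fails at once if another tool or part is moved by more than 20 mm (distance of any of countersink, ballburr, gear, bearing, pinion, spanner, shaft from where it was at the start of the episode above 0.02 m).
It also fails if it takes over 67 s, if anything falls off the work surface, if the arm or the gripper's body presses on something with over 40 N, if the wrist force passes 120 N, or if a joint passes its speed limit or range.

### The arm

A 6-joint arm with a two-finger parallel gripper is mounted at the origin on the work surface. World frame = base frame: x ahead of the robot, y to its left, z up, the work surface at z = 0. Lengths are in m, angles in rad, forces in N, time in s.
With the tool pointing down it reaches from about 0.275 to 0.975 m from the base axis. Payload 8.4 kg.
Tool frame: the origin (TCP) lies on the centre line of the jaws, within the pads' length; the fingertips stand 25 mm ahead of it and the grasp point (between the pads) lies 6 mm ahead of it (bot.nose_length is the distance from the TCP to the fingertips, in m); z points along the fingers, y is the line along which they close (so a half turn about z gives the same grasp; the last joint's range is limited). The gripper opens to 92 mm and grips with 3 to 60 N. Pads are 20 mm wide; open, the fingers measure 128 mm over their backs; the gripper's body (75 mm by 189 mm) begins 69 mm behind the grasp point.
Start: joints at [-1.231, 0.353, 1.633, -0, 1.155, -0.002], TCP at [0.209, -0.589, 0.24] pointing down, gripper open.
Joint ranges: [-2.63, 2.63], [-0.92, 2.1], [0.06, 2.66], [-1.3, 4.44], [0, 2.69], [-3.02, 3.02]. Speed limits (rad/s): [2.22, 2.22, 2.79, 3.14, 3.14, 3.14].

### API

Orientations are given as a 3x3 rotation matrix whose columns are the frame's x, y, z axes.
In Python, from bench import sense, viewer, bot gives the robot as it stands.
- The arm moves only by the tool move_arm, never from a script. Its argument "deltas" is a list of rows, each a list of 4 numbers: the shift along the tool's x, y, z in mm, then the turn about the tool's z in degrees. A call has 1 to 12 rows; each row shifts and turns the commanded pose from where the row before left it, along the tool's axes as they then stand; what a row does not reach is not made up. A row lasts 1/8 s, in which the tool goes at most 62.5 mm and 10.7 degrees, less where a joint would pass 70% of its speed; a pose out of reach is approached as far as the arm can. A call with a gripper value outside its range is refused whole. "claw" is the finger opening in mm, from 0 to 91.9, set as the call begins (left out, the last holds). The fingers move at their own pace and stop on an object; the grip force is fixed at half the most. Time passes only in rows, so rows that do not move let the fingers close. It gives the time, the measured TCP pose, the force, the opening and the grip force at its end, in the units of the state.
- sense(): the state, without advancing time (a new reading comes with each control period).
- viewer.camera(name): name is "side" or "top" or "wrist"; returns a dict with "color" (420x560x3 uint8, red, green, blue), "fx", "fy", "cx", "cy" (pixels), "cam_to_world" (4x4, takes a point from camera to world coordinates); the wrist camera has in their place "T_tool_cam" (4x4, takes a point from camera to tool coordinates, whose origin is the TCP and whose axes are the flange's). Camera axes: x right, y down, z forward; pixel columns grow to the right and rows downward; lengths in m; the calibration is good to about 2 mm. The wrist camera is an equidistant fisheye: a pixel r from the principal point sees the ray r / f radians off the axis. A picture is of the moment at which its call begins: read the wrist's pose just before it. There is no depth.
- bot.hand_in(): hands the job in; it is judged then, once.
The state is a dict: "t": time; "joint_pos": joint angles; "dq": joint speeds; "tau": joint torques, N m; "tcp_pos": TCP position; "tcp_rot": TCP orientation; "wrist_force": force on the tool from outside, world axes, zero at the start; "ft_torque": the same for the moment, N m; "gripper_width": opening from 0.0 (shut) to 1.0 (fully open); "finger_force": force on a finger pad.
Only numpy, scipy, OpenCV 4.12 (cv2) and the standard library are available. Lean on these libraries where they do the work, as an engineer would, in place of code of your own. Each camera call takes 0.05 s, during which the arm holds its last target. There are 200 camera calls.

## Working session

There is one attempt and no reset: what is moved stays moved. The work goes in short steps, Python scripts to look and compute and a tool call to move; the robot and the scene stay as the last step left them, time stands still between calls to the robot, and variables do not carry over. Pictures are saved under pics/ and viewed, at most 10 in all, crops included, and the job is handed in when it is done.

Besides the shell and the picture viewer there is one more tool, called after "Call:" by a JSON object that holds its "api" and its "payload". move_arm: Moves the arm, as the interface text tells. Its arguments: {"type":"object","properties":{"deltas":{"type":"array","items":{"type":"array","items":{"type":"number"}}},"claw":{"type":"number"}},"required":["deltas"]}

```bash
mkdir -p pics; cat > h.py <<'E'
import numpy as np, cv2
from bench import sense, viewer, bot
def ray(c,u,v):
    M=np.array(c["cam_to_world"]);d=M[:3,:3]@np.array([(u-c["cx"])/c["fx"],(v-c["cy"])/c["fy"],1]);return M[:3,3],d
def onz(c,u,v,z):
    o,d=ray(c,u,v);return o+d*(z-o[2])/d[2]
def proj(c,p):
    M=np.linalg.inv(np.array(c["cam_to_world"]));q=M[:3,:3]@np.array(p)+M[:3,3];return c["fx"]*q[0]/q[2]+c["cx"],c["fy"]*q[1]/q[2]+c["cy"]
def snap(n,f):
    c=viewer.camera(n);cv2.imwrite("pics/"+f,c["color"][:,:,::-1]);return c
E
python3 - <<'E'
from h import *
s=sense();print(s["tcp_pos"],s["tcp_rot"],s["t"])
for n in("top","side"):
    c=snap(n,n+"0.png");print(n,c["fx"],c["cx"],c["cy"],np.round(c["cam_to_world"],3).tolist())
c=snap("wrist","w0.png");print({k:v for k,v in c.items() if k!="color"})
E
```

```text
[ 0.20932436 -0.58842295  0.23888018] [[ 9.42161340e-01  3.35159360e-01 -4.61937450e-04]
 [ 3.35159678e-01 -9.42160464e-01  1.28445127e-03]
 [-4.72333656e-06 -1.36498314e-03 -9.99999068e-01]] 0.0
top 509.2326796109394 280.8336075742627 216.64924304608584 [[-0.012, -0.974, 0.226, 0.368], [-1.0, 0.012, -0.001, 0.013], [-0.002, -0.226, -0.974, 1.038], [0.0, 0.0, 0.0, 1.0]]
side 534.4584507460947 278.2227538636709 212.12101344779458 [[-0.979, -0.154, 0.136, 0.436], [-0.206, 0.775, -0.598, 0.652], [-0.013, -0.613, -0.79, 0.912], [0.0, 0.0, 0.0, 1.0]]
{'fx': 325.19226210127806, 'fy': 325.19226210127806, 'cx': 279.85035501253554, 'cy': 209.86033243701328, 'T_tool_cam': array([[-5.95300796e-05, -9.56297660e-01, -2.92394907e-01,
         8.12473584e-02],
       [ 9.99998852e-01,  3.85803786e-04, -1.46539238e-03,
         6.36343212e-04],
       [ 1.51415837e-03, -2.92394658e-01,  9.56296539e-01,
        -1.45936858e-01],
       [ 0.00000000e+00,  0.00000000e+00,  0.00000000e+00,
         1.00000000e+00]])}
```

View pics/top0.png

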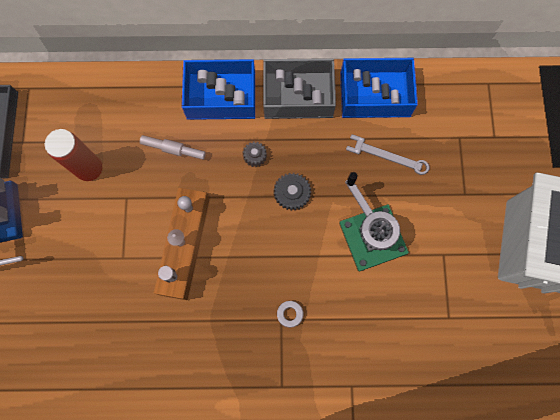

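View pics/side0.png

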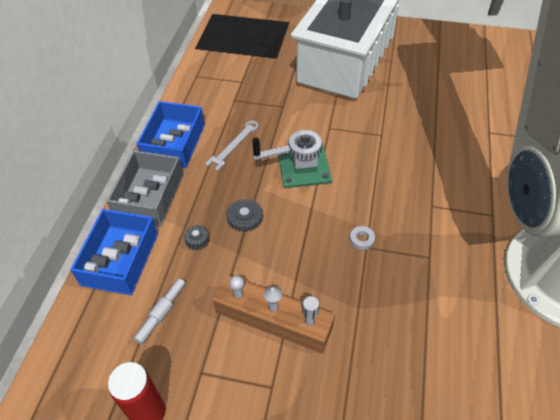

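The top view shows the cylindrical head at (166,273), the cone at (176,238), the ball at (184,203), the nut centre at (380,230) and the knob top at (352,179). The side view shows the cutter at (311,303), the nut at (306,142) and the knob top at (256,140).

```bash
python3 - <<'E'
from h import *
ct=viewer.camera("top");cs=viewer.camera("side")
for n,a,b,z in(("cutter top",(166,273),(311,303),.113),("ball c",(184,203),(236,284),.0885),("nut",(380,230),(306,142),.088),("knobtop",(352,178),(256,140),.1255)):
    print(n,onz(ct,*a,z).round(4),onz(cs,*b,z).round(4))
def crop(c,u,v,k=8,w=50,h=37):
    i=c["color"][v-h//2:v-h//2+h,u-w//2:u-w//2+w,::-1];return cv2.resize(i,None,fx=k,fy=k,interpolation=cv2.INTER_CUBIC)
a=np.hstack([crop(ct,166,275),crop(cs,311,310)]);b=np.hstack([crop(ct,370,210,4,100,74),crop(cs,290,145,4,100,74)])
cv2.imwrite("pics/crop.png",np.vstack([a,b]))
E
```

```text
cutter top [0.4802 0.2223 0.113 ] [0.4805 0.2242 0.113 ]
ball c [0.6178 0.1984 0.0885] [0.6182 0.2004 0.0885]
nut [ 0.5602 -0.1762  0.088 ] [ 0.5585 -0.1725  0.088 ]
knobtop [ 0.6525 -0.1219  0.1255] [ 0.6561 -0.1208  0.1255]
```

View pics/crop.png

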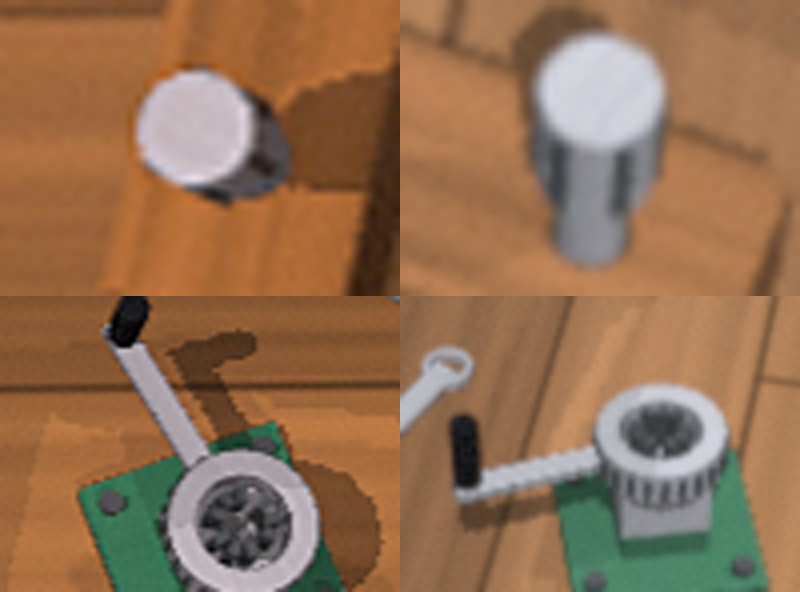

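The crops confirm that the cutter's head top is at about (165,273) top / (311,303) side, and the nut centre is at (380.5,229.5) top / (305,143) side. I'll go over the fixture first and look from close up.

Call:
{"api": "move_arm", "payload": {"deltas": [[42.6,-24.8,0,0],[42.6,-24.8,0,0],[42.6,-24.8,0,0],[42.6,-24.8,0,0],[42.6,-24.8,0,0],[42.6,-24.8,0,0],[42.6,-24.8,0,0],[42.6,-24.8,0,0],[42.6,-24.8,0,0],[42.6,-24.8,0,0],[42.6,-24.8,0,0],[0,0,0,0]]}}

```text
t: 1.75
tcp_pos: [0.5612, -0.1724, 0.2394]
tcp_rot: [[0.941, 0.338, 0.0], [0.338, -0.941, 0.0], [0.001, -0.0, -1.0]]
wrist_force: [-0.4, -0.9, 0.1]
gripper_width: 0.997
finger_force: 0.0
```

```bash
cat >> h.py <<'E'
def wpose(s,c):
    T=np.eye(4);T[:3,:3]=s["tcp_rot"];T[:3,3]=s["tcp_pos"];return T@np.array(c["T_tool_cam"])
def wonz(M,c,u,v,z):
    x=np.array([u-c["cx"],v-c["cy"]]);r=np.hypot(*x);t=r/c["fx"]
    d=M[:3,:3]@np.array([*(np.sin(t)*x/max(r,1e-9)),np.cos(t)]);o=M[:3,3];return o+d*(z-o[2])/d[2]
def wproj(M,c,p):
    q=np.linalg.inv(M)@np.r_[p,1];t=np.arctan2(np.hypot(q[0],q[1]),q[2]);return c["fx"]*t*q[:2]/np.hypot(q[0],q[1])+[c["cx"],c["cy"]]
E
python3 - <<'E'
from h import *
s=sense();print(s["t"],s["tcp_pos"],s["tcp_rot"][:,0],s["wrist_force"])
c=snap("wrist","w1.png");M=wpose(s,c)
print(wproj(M,c,[.559,-.1745,.088]),wproj(M,c,[.6545,-.1213,.1255]))
E
```

```text
1.75 [ 0.56117908 -0.17242859  0.23941765] [9.40991826e-01 3.38428810e-01 5.69392692e-04] [-0.40147575 -0.86391947  0.08694477]
[280.98262532 202.98390916] [258.49538937  83.84499513]
```

View pics/w1.png

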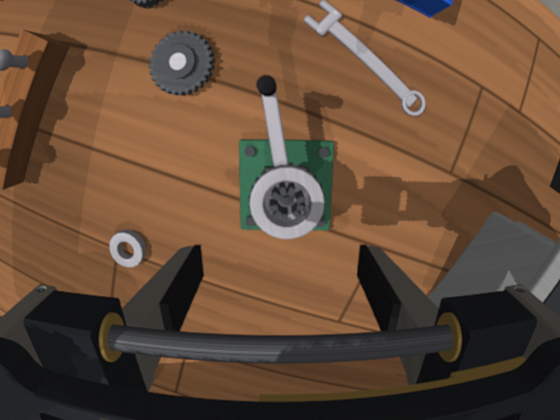

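The wrist view shows the nut ring at about (288,202), the knob top at (266,86), and the green base corners clear of the fingers. Next I'll fit circles to the ring.

```bash
cat >> h.py <<'E'
def circfit(P,tol=.0012):
    P=P[:,:2];k=np.ones(len(P),bool)
    for _ in range(15):
        A=np.c_[2*P[k],np.ones(k.sum())];x=np.linalg.lstsq(A,(P[k]**2).sum(1),rcond=None)[0];R=np.sqrt(x[2]+x[0]**2+x[1]**2)
        e=abs(np.hypot(*(P-x[:2]).T)-R);k=e<max(tol,np.median(e)*1.5)
    return x[:2],R,k.mean()
E
python3 - <<'E'
from h import *
s=sense();c=viewer.camera("wrist");M=wpose(s,c)
hsv=cv2.cvtColor(c["color"],cv2.COLOR_RGB2HSV)
m=((hsv[...,1]<60)&(hsv[...,2]>120)).astype(np.uint8)
yy,xx=np.mgrid[:420,:560];m[np.hypot(xx-288,yy-202)>44]=0
cn,h=cv2.findContours(m,cv2.RETR_CCOMP,cv2.CHAIN_APPROX_NONE)
for i in np.argsort([-cv2.contourArea(x) for x in cn])[:3]:
    k=cn[i][:,0];print(cv2.contourArea(cn[i]),h[0][i][3],circfit(np.array([wonz(M,c,u,v,.088) for u,v in k])))
b=(hsv[...,2]<50).astype(np.uint8);b[np.hypot(xx-266,yy-86)>13]=0
n,l,st,ce=cv2.connectedComponentsWithStats(b);j=1+st[1:,4].argmax();print(st[j],ce[j],wonz(M,c,*ce[j],.1255))
hs=((hsv[...,0]>50)&(hsv[...,0]<90)&(hsv[...,1]>80)).astype(np.uint8);hs[np.hypot(xx-288,yy-190)>90]=0
r=cv2.minAreaRect(cv2.findNonZero(hs));bx=cv2.boxPoints(r);w=np.array([wonz(M,c,u,v,.012) for u,v in bx]);print(r,w.round(4),w.mean(0))
E
```

```text
2099.5 -1 (array([ 0.56005786, -0.17951547]), np.float64(0.03524037422596427), np.float64(0.5611940298507463))
33.0 -1 (array([ 0.5924562 , -0.16197981]), np.float64(0.0055175959563590485), np.float64(0.6785714285714286))
18.5 -1 (array([ 0.54993645, -0.18795109]), np.float64(0.002643713588626628), np.float64(0.9333333333333333))
[256  74  19  20 296] [265.22635135  83.17905405] [ 0.65541754 -0.12756029  0.1255    ]
((284.9393310546875, 182.9306640625), (93.07344818115234, 88.92316436767578), 0.784824550151825) [[ 0.491  -0.1436  0.012 ]
 [ 0.5944 -0.1116  0.012 ]
 [ 0.6294 -0.2127  0.012 ]
 [ 0.5281 -0.252   0.012 ]] [ 0.56076975 -0.17997205  0.012     ]
```

Call:
{"api": "move_arm", "payload": {"deltas": [[0,0,0,9.9],[0,0,0,9.9],[0,0,0,9.8],[-18.4,-46.6,0,0],[-18.4,-46.6,0,0],[-18.4,-46.6,0,0],[-18.4,-46.6,0,0],[-18.4,-46.6,0,0],[-18.4,-46.6,0,0],[-18.4,-46.6,0,0],[-18.4,-46.6,0,0],[0,0,0,0]]}}

```text
t: 3.35
tcp_pos: [0.4789, 0.2191, 0.2396]
tcp_rot: [[0.985, -0.172, 0.0], [-0.172, -0.985, 0.0], [-0.0, -0.0, -1.0]]
wrist_force: [-0.0, -1.0, 0.3]
gripper_width: 0.996
finger_force: 0.0
```

```bash
python3 - <<'E'
from h import *
s=sense();print(s["t"],s["tcp_pos"],s["tcp_rot"][:,0],s["wrist_force"])
c=snap("wrist","w2.png");M=wpose(s,c)
print(wproj(M,c,[.4803,.2232,.113]))
E
```

```text
3.35 [0.47886382 0.21908288 0.23963896] [ 9.85121481e-01 -1.71859442e-01 -2.10370071e-05] [-0.0151627  -0.9844637   0.34520578]
[273.78126717 207.13813336]
```

View pics/w2.png

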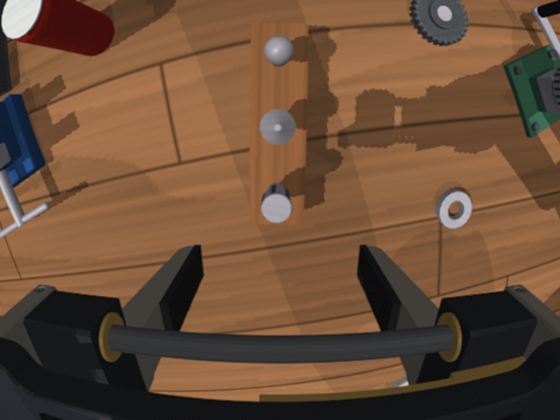

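The cutter's disc is at (276,208), within 2 px of the prediction, with the cone and ball ahead of it at (277,127) and (278,51). Descend and grip.

Call:
{"api": "move_arm", "payload": {"deltas": [[0.6,-3,30,0],[0,0,40,0],[0,0,40,0],[0,0,20,0],[0,0,6.5,0],[0,0,0,0]]}}

```text
t: 4.15
tcp_pos: [0.4809, 0.2197, 0.1033]
tcp_rot: [[0.985, -0.175, -0.0], [-0.175, -0.985, -0.0], [-0.0, 0.0, -1.0]]
wrist_force: [-0.5, -1.0, 1.1]
gripper_width: 0.998
finger_force: 0.0
```

Call:
{"api": "move_arm", "payload": {"deltas": [[0,0,0,0],[0,0,0,0],[0,0,0,0],[0,0,0,0],[0,0,0,0],[0,0,0,0],[0,0,0,0]], "claw": 0}}

```text
t: 5.03
tcp_pos: [0.4806, 0.2209, 0.1031]
tcp_rot: [[0.985, -0.174, 0.0], [-0.174, -0.985, 0.0], [0.0, -0.0, -1.0]]
wrist_force: [-0.2, 1.8, -1.5]
gripper_width: 0.278
finger_force: 30.0
```

Call:
{"api": "move_arm", "payload": {"deltas": [[0,0,-8,0],[0,0,-20,0],[0,0,-35,0],[0,0,-45,0],[0,0,-40,0],[0,0,-12,0],[0,0,0,0]]}}

```text
t: 5.9
tcp_pos: [0.4804, 0.2207, 0.263]
tcp_rot: [[0.985, -0.174, 0.0], [-0.174, -0.985, 0.0], [0.0, -0.0, -1.0]]
wrist_force: [-0.0, 0.4, -2.9]
gripper_width: 0.278
finger_force: 30.0
```

Call:
{"api": "move_arm", "payload": {"deltas": [[8.2,21.0,0,0],[16.4,42.1,0,0],[16.4,42.1,0,0],[16.4,42.1,0,0],[16.4,42.1,0,0],[16.4,42.1,0,0],[16.4,42.1,0,0],[16.4,42.1,0,0],[16.4,42.1,0,0],[8.2,21.0,0,0],[0,0,0,0],[0,0,0,0]]}}

```text
t: 7.4
tcp_pos: [0.5594, -0.1768, 0.2622]
tcp_rot: [[0.985, -0.174, -0.002], [-0.174, -0.985, 0.001], [-0.002, -0.001, -1.0]]
wrist_force: [-0.1, -0.1, -2.5]
gripper_width: 0.279
finger_force: 30.0
```

```bash
python3 - <<'E'
from h import *
s=sense();print(s["t"],s["tcp_pos"],s["tcp_rot"][:,0],s["wrist_force"],s["gripper_width"])
ct=viewer.camera("top");cs=viewer.camera("side");cw=viewer.camera("wrist")
p=s["tcp_pos"]
cr=[ct["color"][150:300,290:470],cs["color"][60:210,210:390]]
a=np.hstack([cv2.resize(i,(400,333),interpolation=cv2.INTER_CUBIC) for i in cr])
w=cv2.resize(cw["color"][120:260,200:360],(300,262),interpolation=cv2.INTER_CUBIC);w=np.hstack([w,np.zeros((262,500,3),np.uint8)])
cv2.imwrite("pics/c3.png",np.vstack([a,w])[:,:,::-1])
E
```

```text
7.4 [ 0.5594475  -0.17675922  0.26219304] [ 0.98480031 -0.17368118 -0.00178799] [-0.08725023 -0.09315036 -2.5488315 ] 0.2787083263375062
```

View pics/c3.png

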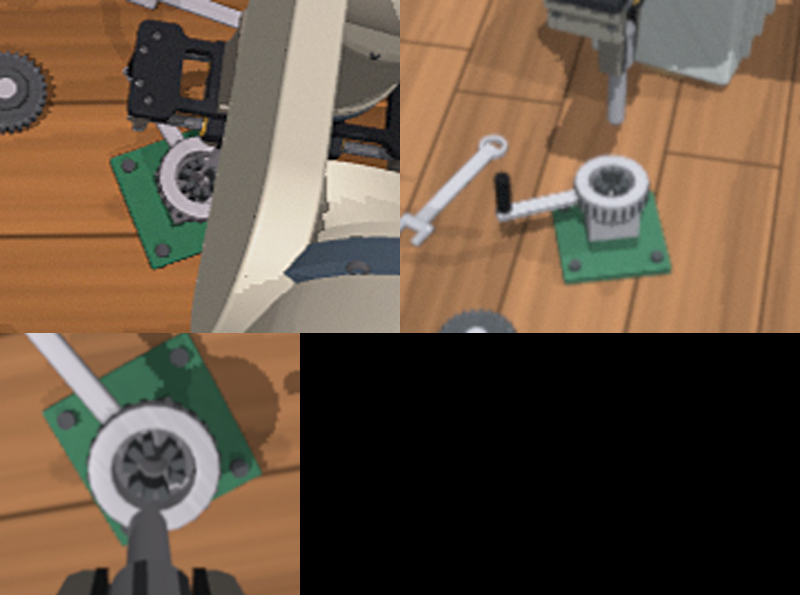

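The side crop shows the foot at (617,118) and the nut ring at (611,186). The wrist crop shows the ring at (154,134) and the shank's centre line at x≈149.5. Now to turn these into offsets.

```bash
python3 - <<'E'
from h import *
s=sense();cw=viewer.camera("wrist");cs=viewer.camera("side");M=wpose(s,cw)
R=np.array(s["tcp_rot"]);p=np.array(s["tcp_pos"])
def ring(c,u0,v0,rad,f,sat=60,val=120):
    h=cv2.cvtColor(c["color"],cv2.COLOR_RGB2HSV);m=((h[...,1]<sat)&(h[...,2]>val)).astype(np.uint8)
    yy,xx=np.mgrid[:420,:560];m[np.hypot(xx-u0,yy-v0)>rad]=0
    cn,_=cv2.findContours(m,cv2.RETR_EXTERNAL,cv2.CHAIN_APPROX_NONE);k=max(cn,key=cv2.contourArea)[:,0]
    return circfit(np.array([f(u,v) for u,v in k]))
w=ring(cw,282,191,40,lambda u,v:wonz(M,cw,u,v,.088));print("wrist ring",w)
sd=ring(cs,305,143,17,lambda u,v:onz(cs,u,v,.088),90,150);print("side ring",sd)
h=p[2]-.0951;foot=onz(cs,(617-400)*.45+210,118*.45+60,h);print("side foot",foot,"tcp",p)
# shank mask in side: columns at several rows
g=cs["color"]
hs=cv2.cvtColor(g,cv2.COLOR_RGB2HSV)
for v in range(94,118,3):
    r=np.where(hs[v,295:320,1]<60)[0]+295;print(v,r.min() if len(r) else 0,r.max() if len(r) else 0,end=' | ')
# wrist shank
hw=cv2.cvtColor(cw["color"],cv2.COLOR_RGB2HSV)
for v in (222,228,234):print(v,cw["color"][v,265:295].sum(1)//3)
print(wproj(M,cw,p-R@[0,0,0]+R[:,2]*.0951),wproj(M,cw,[*p[:2],.088]))
E
```

```text
wrist ring (array([ 0.56021516, -0.17925127]), np.float64(0.035430221092706625), np.float64(0.5429447852760736))
side ring (array([ 0.56101074, -0.17491149]), np.float64(0.035604993650542795), np.float64(0.7228915662650602))
side foot [ 0.55790043 -0.17579775  0.16788706] tcp [ 0.55985286 -0.17667995  0.26298706]
94 304 311 | 97 304 311 | 100 304 311 | 103 304 311 | 106 303 310 | 109 303 310 | 112 303 310 | 115 305 308 | 222 [144 174 185 160 116  88  81  77  74  77  79  80  81  81  82  82  83  83
  82  82  82  80  77 106 170 198 200 198 197 197]
228 [ 92  92  89  82  72  68  71  73  77  78  79  81  81  81  82  81  82  82
  83  83  82  82  81  79  89 108 118 118 119 119]
234 [115 113 103  82  68  69  71  73  76  78  79  80  81  82  82  82  82  82
  83  82  82  82  82  79  81  98 116 123 123 123]
[278.47967624 219.49797398] [278.92899577 194.21739375]
```

Call:
{"api": "move_arm", "payload": {"deltas": [[1.6,2.1,20,0],[0,0,30,0],[0,0,20,0],[0,0,6,0],[0,0,0,0]]}}

```text
t: 8.28
tcp_pos: [0.5614, -0.18, 0.1873]
tcp_rot: [[0.985, -0.174, 0.0], [-0.174, -0.985, 0.0], [0.0, -0.0, -1.0]]
wrist_force: [-0.1, 0.0, -2.4]
gripper_width: 0.279
finger_force: 30.0
```

Call:
{"api": "move_arm", "payload": {"deltas": [[0,0,6,0],[0,0,6,0],[0,0,6,0],[0,0,4,0],[0,0,0,0]]}}

```text
t: 8.9
tcp_pos: [0.561, -0.1802, 0.1647]
tcp_rot: [[0.985, -0.174, -0.001], [-0.174, -0.985, 0.0], [-0.001, -0.0, -1.0]]
wrist_force: [0.0, -0.4, -1.5]
gripper_width: 0.279
finger_force: 30.0
```

Call:
{"api": "move_arm", "payload": {"deltas": [[0,-0.7,2,0],[0,0,2,0],[0,0,2,0],[0,0,2,0],[0,0,0,0]]}}

```text
t: 9.52
tcp_pos: [0.5612, -0.1795, 0.1569]
tcp_rot: [[0.985, -0.174, -0.0], [-0.174, -0.985, 0.0], [-0.0, -0.0, -1.0]]
wrist_force: [0.0, 0.7, -1.5]
gripper_width: 0.279
finger_force: 30.0
```

Call:
{"api": "move_arm", "payload": {"deltas": [[0,0,1.5,0],[0,0,1.5,0],[0,0,1.5,0],[0,0,0,0]]}}

```text
t: 10.02
tcp_pos: [0.5613, -0.1796, 0.1524]
tcp_rot: [[0.985, -0.174, -0.0], [-0.174, -0.985, 0.0], [-0.0, -0.0, -1.0]]
wrist_force: [0.4, 0.0, -2.5]
gripper_width: 0.276
finger_force: 30.0
```

Call:
{"api": "move_arm", "payload": {"deltas": [[0,0,2,0],[0,0,2,0],[0,0,2,0],[0,0,2,0],[0,0,2,0],[0,0,0,0]]}}

```text
t: 10.78
tcp_pos: [0.5613, -0.1796, 0.1424]
tcp_rot: [[0.985, -0.174, -0.0], [-0.174, -0.985, 0.0], [-0.0, -0.0, -1.0]]
wrist_force: [0.5, -0.2, -2.7]
gripper_width: 0.276
finger_force: 30.0
```

Call:
{"api": "move_arm", "payload": {"deltas": [[0,0,2,0],[0,0,2,0],[0,0,2,0],[0,0,2,0],[0,0,1.5,0],[0,0,0,0]]}}

```text
t: 11.52
tcp_pos: [0.5613, -0.1795, 0.1329]
tcp_rot: [[0.985, -0.174, -0.0], [-0.174, -0.985, 0.0], [-0.0, -0.0, -1.0]]
wrist_force: [0.5, 0.2, -3.1]
gripper_width: 0.272
finger_force: 30.0
```

Call:
{"api": "move_arm", "payload": {"deltas": [[0,0,1,0],[0,0,1,0],[0,0,0,0]]}}

```text
t: 11.9
tcp_pos: [0.5613, -0.1796, 0.131]
tcp_rot: [[0.985, -0.174, -0.0], [-0.174, -0.985, 0.0], [-0.0, 0.0, -1.0]]
wrist_force: [0.3, -0.6, -3.8]
gripper_width: 0.279
finger_force: 30.0
```

Call:
{"api": "move_arm", "payload": {"deltas": [[0,0,0.5,0],[0,0,0,0]]}}

```text
t: 12.15
tcp_pos: [0.5613, -0.1796, 0.1306]
tcp_rot: [[0.985, -0.174, -0.0], [-0.174, -0.985, 0.0], [-0.0, -0.0, -1.0]]
wrist_force: [-0.1, -0.3, -3.3]
gripper_width: 0.278
finger_force: 30.0
```

Call:
{"api": "move_arm", "payload": {"deltas": [[0,0,0.5,0],[0,0,0,0]]}}

```text
t: 12.4
tcp_pos: [0.5613, -0.1795, 0.1301]
tcp_rot: [[0.985, -0.174, -0.0], [-0.174, -0.985, 0.0], [-0.0, -0.0, -1.0]]
wrist_force: [-0.1, 0.3, -3.0]
gripper_width: 0.28
finger_force: 30.0
```

Home to within about 1 mm with no resistance. I'll let go so it settles, then move over the knob.

Call:
{"api": "move_arm", "payload": {"deltas": [[0,0,0,0],[0,0,0,0],[0,0,0,0],[0,0,0,0],[0,0,0,0],[0,0,-20,0],[0,0,-30,0],[0,0,-30,0],[0,0,0,0]], "claw": 60}}

```text
t: 13.52
tcp_pos: [0.5627, -0.18, 0.2123]
tcp_rot: [[0.985, -0.174, 0.004], [-0.174, -0.985, -0.001], [0.004, 0.001, -1.0]]
wrist_force: [-1.1, -0.8, -0.5]
gripper_width: 0.654
finger_force: 0.0
```

Call:
{"api": "move_arm", "payload": {"deltas": [[28.4,-22.9,0,0],[28.4,-22.9,0,0],[28.4,-22.9,0,0],[0,0,0,-9.7],[0,0,0,-9.7],[0,0,0,-9.7],[0,0,0,-9.7],[0,0,0,0],[0,0,0,0]], "claw": 45}}

```text
t: 14.65
tcp_pos: [0.6569, -0.1267, 0.2093]
tcp_rot: [[0.878, 0.478, -0.001], [0.478, -0.878, 0.0], [-0.001, -0.001, -1.0]]
wrist_force: [0.1, 1.5, 0.3]
gripper_width: 0.483
finger_force: 0.0
```

```bash
python3 - <<'E'
from h import *
s=sense();print(s["t"],s["tcp_pos"],s["tcp_rot"][:,0],s["wrist_force"],s["gripper_width"])
c=snap("wrist","w4.png");M=wpose(s,c);cs=viewer.camera("side");cv2.imwrite("pics/c4.png",np.hstack([cv2.resize(c["color"],(480,360)),cv2.resize(cs["color"][70:220,240:370],(312,360))])[:,:,::-1])
print(wproj(M,c,[.6572,-.1266,.1255]),wproj(M,c,[.5610,-.1795,.140]),proj(cs,[.561,-.1795,.14]))
E
```

```text
14.65 [ 0.65688725 -0.12665251  0.20931226] [ 8.78211922e-01  4.78271110e-01 -7.51817206e-04] [0.10265887 1.45083664 0.3492246 ] 0.48310252158396116
[280.0377639  223.42338397] [280.50654488 349.06361082] (np.float64(306.10157160542155), np.float64(121.80836312054534))
```

View pics/c4.png

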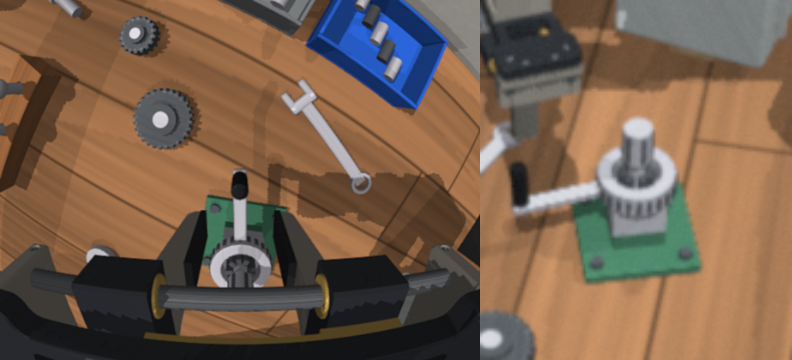

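The wrist view shows the knob centred at about (280,223) between the open fingers. The side view shows the cutter seated upright, with its head top at (306,123) against (306,122) expected. Descend straddling the knob and narrow the fingers.

Call:
{"api": "move_arm", "payload": {"deltas": [[0,0,30,0],[0,0,35,0],[0,0,22,0],[0,0,9,0],[0,0,0,0]]}}

```text
t: 15.38
tcp_pos: [0.6571, -0.1267, 0.1139]
tcp_rot: [[0.877, 0.481, -0.001], [0.481, -0.877, 0.0], [-0.0, -0.0, -1.0]]
wrist_force: [-0.4, 0.1, -0.0]
gripper_width: 0.491
finger_force: 0.0
```

Call:
{"api": "move_arm", "payload": {"deltas": [[0,0,0,0],[0,0,0,0],[0,0,0,0]], "claw": 21}}

```text
t: 15.75
tcp_pos: [0.6575, -0.1268, 0.1148]
tcp_rot: [[0.876, 0.481, 0.001], [0.481, -0.876, -0.0], [0.001, 0.001, -1.0]]
wrist_force: [-0.2, -0.4, 0.1]
gripper_width: 0.229
finger_force: 0.0
```

Call:
{"api": "move_arm", "payload": {"deltas": [[-0.07,3.84,0,2],[-0.07,3.84,0,2],[-0.07,3.84,0,2],[-0.07,3.84,0,2],[-0.07,3.84,0,2]]}}

```text
t: 16.38
tcp_pos: [0.6642, -0.1423, 0.114]
tcp_rot: [[0.948, 0.319, -0.002], [0.319, -0.948, 0.003], [-0.001, -0.004, -1.0]]
wrist_force: [-2.7, 10.5, 3.7]
gripper_width: 0.226
finger_force: 5.3
```

Call:
{"api": "move_arm", "payload": {"deltas": [[-0.07,3.84,0,2],[-0.07,3.84,0,2],[-0.07,3.84,0,2]]}}

```text
t: 16.75
tcp_pos: [0.6675, -0.1533, 0.114]
tcp_rot: [[0.976, 0.218, -0.002], [0.218, -0.976, 0.003], [-0.001, -0.004, -1.0]]
wrist_force: [-3.5, 9.8, 3.3]
gripper_width: 0.228
finger_force: 5.2
```

Call:
{"api": "move_arm", "payload": {"deltas": [[-0.07,3.84,0,2],[-0.07,3.84,0,2]]}}

```text
t: 17.0
tcp_pos: [0.6691, -0.1608, 0.1141]
tcp_rot: [[0.989, 0.15, -0.001], [0.15, -0.989, 0.003], [-0.001, -0.004, -1.0]]
wrist_force: [-2.2, 11.1, 2.9]
gripper_width: 0.227
finger_force: 5.4
```

Call:
{"api": "move_arm", "payload": {"deltas": [[-0.07,3.84,0,2],[-0.07,3.84,0,2],[0,0,0,0]]}}

```text
t: 17.38
tcp_pos: [0.6701, -0.1682, 0.1141]
tcp_rot: [[0.997, 0.081, -0.001], [0.081, -0.997, 0.004], [-0.001, -0.004, -1.0]]
wrist_force: [-1.2, 12.0, 2.5]
gripper_width: 0.227
finger_force: 5.7
```

Call:
{"api": "move_arm", "payload": {"deltas": [[-0.07,3.84,0,2],[-0.07,3.84,0,2]]}}

```text
t: 17.62
tcp_pos: [0.6704, -0.1746, 0.114]
tcp_rot: [[1.0, 0.011, -0.002], [0.011, -1.0, 0.006], [-0.002, -0.006, -1.0]]
wrist_force: [-0.3, 17.6, 3.4]
gripper_width: 0.228
finger_force: 8.9
```

Call:
{"api": "move_arm", "payload": {"deltas": [[0,0,0,0]]}}

```text
t: 17.75
tcp_pos: [0.6704, -0.1749, 0.114]
tcp_rot: [[1.0, 0.011, -0.002], [0.011, -1.0, 0.005], [-0.001, -0.005, -1.0]]
wrist_force: [-1.0, 15.0, 2.5]
gripper_width: 0.232
finger_force: 7.6
```

```bash
python3 - <<'E'
from h import *
for _ in range(3):
    s=sense();print(s["t"],s["wrist_force"].round(1),s["tcp_pos"].round(4),s["finger_force"],s["ft_torque"].round(2));viewer.camera("wrist")
E
```

```text
17.75 [-1.  15.   2.5] [ 0.6704 -0.1749  0.114 ] 7.642640769481659 [2.77 0.19 0.03]
17.8 [ 0.4 14.5  2.2] [ 0.6704 -0.1749  0.114 ] 7.571452260017395 [2.72 0.15 0.05]
17.85 [ 0.1 15.   2.2] [ 0.6704 -0.1749  0.114 ] 7.526015639305115 [2.69 0.21 0.04]
```

Call:
{"api": "move_arm", "payload": {"deltas": [[0,1.0,0,0.5],[0,1.0,0,0.5],[0,0,0,0],[0,0,0,0]]}}

```text
t: 18.4
tcp_pos: [0.6704, -0.1762, 0.114]
tcp_rot: [[1.0, -0.006, -0.002], [-0.006, -1.0, 0.006], [-0.002, -0.006, -1.0]]
wrist_force: [-1.1, 17.5, 3.4]
gripper_width: 0.228
finger_force: 8.8
```

Call:
{"api": "move_arm", "payload": {"deltas": [[0,1.0,0,0.5],[0,1.0,0,0.5],[0,0,0,0],[0,0,0,0]]}}

```text
t: 18.9
tcp_pos: [0.6704, -0.178, 0.114]
tcp_rot: [[1.0, -0.023, -0.002], [-0.023, -1.0, 0.006], [-0.002, -0.006, -1.0]]
wrist_force: [-1.1, 18.1, 3.6]
gripper_width: 0.226
finger_force: 9.4
```

Holding at about 18.5 N, which is in the firm band. Back off, open, and lift away.

Call:
{"api": "move_arm", "payload": {"deltas": [[0,-1.5,0,0],[0,-1.5,0,0],[0,-1.5,0,0],[0,0,0,0]]}}

```text
t: 19.4
tcp_pos: [0.6707, -0.1772, 0.114]
tcp_rot: [[1.0, -0.022, -0.0], [-0.022, -1.0, 0.001], [-0.0, -0.001, -1.0]]
wrist_force: [-0.9, 5.1, 1.2]
gripper_width: 0.226
finger_force: 2.4
```

Call:
{"api": "move_arm", "payload": {"deltas": [[0,0,0,0],[0,0,0,0],[0,0,0,0],[0,0,-10,0],[0,0,-30,0],[0,0,-40,0],[0,0,-30,0],[0,0,0,0]], "claw": 45}}

```text
t: 20.4
tcp_pos: [0.6725, -0.1782, 0.2277]
tcp_rot: [[1.0, -0.021, 0.006], [-0.021, -1.0, -0.002], [0.006, 0.001, -1.0]]
wrist_force: [-0.3, -0.5, -0.3]
gripper_width: 0.49
finger_force: 0.0
```

```bash
python3 - <<'E'
from h import *
s=sense();print(s["t"],s["tcp_pos"],s["wrist_force"])
c=viewer.camera("wrist");cs=viewer.camera("side");cv2.imwrite("pics/c5.png",np.hstack([cv2.resize(c["color"],(480,360)),cv2.resize(cs["color"][70:220,240:370],(312,360))])[:,:,::-1])
E
```

```text
20.4 [ 0.67246117 -0.17819289  0.22766561] [-0.31611937 -0.48067083 -0.28136916]
```

View pics/c5.png

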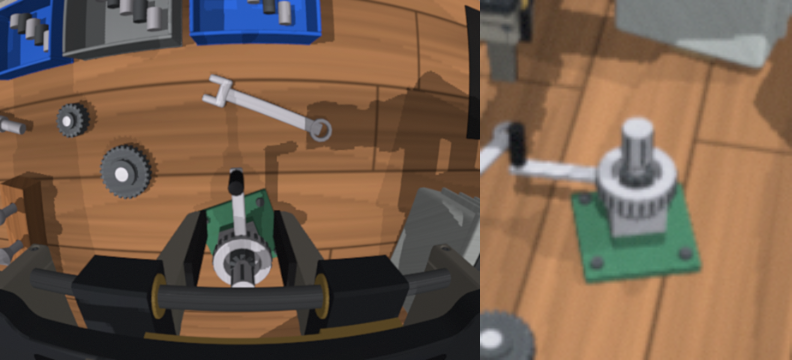

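The handle has turned and stayed, the cutter stands upright at its seated position, and the gripper is clear of everything. Handing in.

```bash
python3 -c "
from bench import bot
print(bot.hand_in())"
```

```text
the job is handed in; nothing more can be done
None
```

I set the counterbore cutter fully home in the collet, tightened the nut to about 18.5 N at the knob, let go and handed the job in; no verdict came back, and the jaw forces could not be measured directly.

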